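# Roll the press roller to the creased line and chock it

### The arm

A 6-joint arm with a two-finger parallel gripper is mounted at the origin on the work surface. World frame = base frame: x ahead of the robot, y to its left, z up, the work surface at z = 0. Lengths are in mm, angles in rad, forces in N, time in s.
With the tool pointing down it reaches from about 275 to 725 mm from the base axis. Payload 5.6 kg.
Tool frame: the origin (TCP) lies at the very end of the fingers, on their centre line; the grasp point (between the pads) lies 19 mm behind it (ctrl.grip_point_offset is the distance from the TCP to the grasp point, in mm); z points along the fingers, y is the line along which they close (so a half turn about z gives the same grasp; the last joint's range is limited). The gripper opens to 85 mm and grips with 20 to 120 N. Pads are 22 mm wide; open, the fingers measure 114 mm over their backs; the gripper's body (76 mm by 85 mm) begins 54 mm behind the grasp point. The pads swing forward as they close: fully open they stand 13 mm farther back than shut.
Start: joints at [1.497, 0.255, 0.108, 0, -1.424, -0.285], TCP at [193.106, 514.979, 231.283] pointing down, gripper open.
Joint ranges: [-2.95, 2.95], [-1.21, 1.97], [-1.09, 1.5], [-2.87, 1.71], [-2.94, -0.07], [-3.05, 3.05]. Speed limits (rad/s): [2.57, 2.57, 3.14, 3.14, 3.14, 3.14].

### API

Orientations are given as a rotation vector (axis times angle).
In Python, from cell import status, vision, ticket, ctrl gives the robot as it stands. The module is installed in compiled form; this text tells all that it offers.
- The arm moves only by the shell command python3 -m crank 'ROWS'. ROWS is JSON, a list that holds one entry, the list of rows, each a list of 7 numbers: the shift along the tool's x, y, z as a fraction of full scale, then the turn, a rotation vector about the tool's x, y, z as a fraction of full scale, then the closure in counts, from 0 (fully open) to 255 (shut). In form: [[[dx, dy, dz, wx, wy, wz, claw], ...]]. A call has 1 to 12 rows; each row shifts and turns the commanded pose from where the row before left it, along the tool's axes as they then stand; what a row does not reach is not made up. Full scale, the value 1, is 0.6 m for a shift and 4 degrees for a turn. A row lasts 1/10 s, in which the tool goes at most 50 mm and 8.59 degrees, less where a joint would pass 70% of its speed; a pose out of reach is approached as far as the arm can. A call with a number of a shift or a turn outside -1 to 1 is refused whole. A call with a gripper value outside its range is refused whole. The fingers move at their own pace and stop on an object; the grip force is fixed at half the most. Time passes only in rows, so rows that do not move let the fingers close. It gives the time, the measured TCP pose, the force, the opening and the grip force at its end, in the units of the state.
- status.sense(): the state, without advancing time (a new reading comes with each control period).
- vision.read_camera(name): name is "side" or "top" or "wrist"; returns a dict with "image" (384x512x3 uint8, blue, green, red), "fov_y" (degrees; the focal length in pixels is half the picture's height over the tangent of half this angle, whatever the lens; pixels are square), "cx", "cy" (the principal point, pixels), "distortion" ([k1, k2, p1, p2, k3] as OpenCV has them; the pictures are not rectified), "position" and "rotation" of the camera in the world; the wrist camera has in their place "mount" (4x4, takes a point from camera to tool coordinates, whose origin is the TCP and whose axes are the flange's). Camera axes: x right, y down, z forward; pixel columns grow to the right and rows downward; lengths in mm; the calibration is good to about 2 mm. A picture is of the moment at which its call begins: read the wrist's pose just before it. There is no depth.
- ticket.finish_job(): hands the job in; it is judged then, once.
The state is a dict: "t": time; "q": joint angles; "qd": joint speeds; "tau": joint torques, N m; "eef_pos": TCP position; "tcp_rot": TCP orientation; "ft_force": force on the tool from outside, world axes, zero at the start; "wrist_torque": the same for the moment, N m; "finger_gap": finger opening in mm; "gripper_force": force on a finger pad.
Only numpy, scipy, OpenCV 4.12 (cv2) and the standard library are available. Lean on these libraries where they do the work, as an engineer would, in place of code of your own. Each camera call takes 0.05 s, during which the arm holds its last target. There are 200 camera calls.

### The job

Move the wooden block and the glass jar off the leather panel and stand them on the bench, then roll the metal press roller along the leather until it rests centred over the creased line, touching it only on its top and never gripping or lifting it. Then lay the block flat on the leather as a chock behind the roller, on the side it came from, with one end of the block facing the middle of the roller and within about a centimetre of it, without shoving the roller. Leave the jar upright on the bench, and do not disturb the other things lying about.

Things in the scene. Friction and masses are not known exactly. Their poses are not given: they have to be found in the camera images.
- panel: Pale tan leather panel, fixed flat on the bench, 360 x 200 mm, 4 mm thick. Origin at the centre of its underside; x along its 360 mm length (the roller's lane, roughly side to side in front of the robot), y across it, z up. Free bench for setting things down lies left and right of its ends; unlisted things stand only beyond x = 0.76, nearer than x = 0.36, or over 0.48 to a side.
- mark: Dark creased line, 5 mm wide, flat on the leather across the panel's full width (200 mm), in one half of the panel's length; the roller starts in the other half. It is flush and only a mark. Origin at its middle, on the leather; x along the lane (same direction as the panel's x), y along the line.
- roller_center (a point): Aluminium press roller: plain cylinder, 64 mm diameter, 130 mm long, about 0.6 kg, loose on the leather, axis square to the lane within 3 degrees, 190 to 230 mm from the line. The point is its centre, 36 mm above the bench (its top: 68 mm); y along its axis; x, z turn as it rolls (z up at the start). Rolls without slipping under a light press; coasts, slowing by about 0.4 m/s2.
- block_center (a point): Beech block, loose, 100 mm long (x), 46 mm wide (y), 50 mm high (z), about 0.16 kg, with a thin dark groove line along its top. The point is its centre. At the start it lies across the leather between roller and line, within about 20 degrees of square to the lane.
- jar_center (a point): Closed amber glass jar with a steel lid, 56 mm in diameter, 70 mm high, about 0.22 kg, loose, standing upright on the leather beside the block, between roller and line. The point is its centre, 35 mm above its foot; z up.
- spool_center (a point): Bystander: thread spool standing on the bench, 54 mm in diameter, 58 mm high; the point is its centre.
- tin_center (a point): Bystander: round white tin lying on the bench, 78 mm in diameter, 26 mm high; the point is its centre.
- weight_center (a point): Bystander: brass weight with a knob, 54 mm in diameter, 58 mm high; the point is half-way up.
- burnisher_center (a point): Bystander: dark turned wooden burnisher standing on end, 48 mm in diameter, 60 mm high; the point is half-way up.
Not all that is in view belongs to the job. Of the things that look like the part that bears roller_center, the largest one is meant.

How it is judged (in metres and radians):
On the way, in this order (a step that is already met when the one before it is completed fails the run):
1. block and jar stand on the bench, clear of the leather and released, the jar upright, with the roller still where it started ((x of block_center in the frame of panel above 0.2 m or x of block_center in the frame of panel below -0.2 m or y of block_center in the frame of panel above 0.12 m or y of block_center in the frame of panel below -0.12 m) and height (world z) of block_center below 0.031 m and (x of jar_center in the frame of panel above 0.204 m or x of jar_center in the frame of panel below -0.204 m or y of jar_center in the frame of panel above 0.124 m or y of jar_center in the frame of panel below -0.124 m) and height (world z) of jar_center below 0.042 m and angle between jar_center's own z axis and vertical below 0.15 rad and contact force between the fingers and block below 0.1 N and contact force between the fingers and jar below 0.1 N and linear speed of each of block, jar below 0.02 m/s and distance of roller_center from where it was at the start of the episode below 0.03 m), for 0.1 s.
2. the roller has rolled over by half a turn, with block and jar still clear of the leather (angle between roller_center's own z axis and vertical above 2.5 rad and (x of block_center in the frame of panel above 0.2 m or x of block_center in the frame of panel below -0.2 m or y of block_center in the frame of panel above 0.12 m or y of block_center in the frame of panel below -0.12 m) and height (world z) of block_center below 0.031 m and (x of jar_center in the frame of panel above 0.204 m or x of jar_center in the frame of panel below -0.204 m or y of jar_center in the frame of panel above 0.124 m or y of jar_center in the frame of panel below -0.124 m) and height (world z) of jar_center below 0.042 m and angle between jar_center's own z axis and vertical below 0.15 rad), for 0.01 s.
3. the roller rests untouched over the line, with block and jar still clear of the leather (x of roller_center in the frame of mark between -0.01 and 0.01 m and y of roller_center in the frame of mark between -0.035 and 0.035 m and angle between the y axis of roller_center and the y axis of mark, either way round below 0.17 rad and height (world z) of roller_center below 0.041 m and linear speed of roller below 0.015 m/s and contact force between the fingers and roller below 0.1 N and (x of block_center in the frame of panel above 0.2 m or x of block_center in the frame of panel below -0.2 m or y of block_center in the frame of panel above 0.12 m or y of block_center in the frame of panel below -0.12 m) and height (world z) of block_center below 0.031 m and (x of jar_center in the frame of panel above 0.204 m or x of jar_center in the frame of panel below -0.204 m or y of jar_center in the frame of panel above 0.124 m or y of jar_center in the frame of panel below -0.124 m) and height (world z) of jar_center below 0.042 m and angle between jar_center's own z axis and vertical below 0.15 rad), for 0.2 s.
At the end, for the whole second after the job is handed in: Roller at rest, untouched, within 10 mm of the line (35 mm sideways, 10 degrees); block flat on the leather on the side the roller came from, end-on within 11 degrees, gap at most 15 mm, at most 35 mm off the roller's middle, released; jar upright on the bench, clear of the leather (x of roller_center in the frame of mark between -0.01 and 0.01 m and y of roller_center in the frame of mark between -0.035 and 0.035 m and angle between the y axis of roller_center and the y axis of mark, either way round below 0.17 rad and height (world z) of roller_center below 0.041 m and linear speed of roller below 0.015 m/s and contact force between the fingers and roller below 0.1 N and ((x of mark in the frame of panel above 0 m and x of block_center in the frame of mark below -0.06 m) or (x of mark in the frame of panel below 0 m and x of block_center in the frame of mark above 0.06 m)) and horizontal distance between block_center and roller_center below 0.097 m and y of block_center in the frame of roller_center between -0.035 and 0.035 m and angle between the x axis of block_center and the x axis of mark, either way round below 0.2 rad and angle between block_center's own z axis and vertical below 0.1 rad and height (world z) of block_center below 0.033 m and linear speed of each of block, jar below 0.02 m/s and contact force between the fingers and block below 0.1 N and (x of jar_center in the frame of panel above 0.204 m or x of jar_center in the frame of panel below -0.204 m or y of jar_center in the frame of panel above 0.124 m or y of jar_center in the frame of panel below -0.124 m) and height (world z) of jar_center below 0.042 m and angle between jar_center's own z axis and vertical below 0.15 rad and contact force between the fingers and jar below 0.1 N).
It fails at once if the fingers press on the roller below its upper part (the grasp point lower than 70 mm above the bench while touching it) (contact force between the fingers and roller above 1 N and height (world z) of the grasp point below 0.07 m).
It fails at once if the roller is lifted off the leather by more than 15 mm (height (world z) of roller_center above 0.051 m).
It fails at once if block and roller are pressed together with more than 5 N (contact force between block and roller above 5 N).
It fails at once if the jar is tipped by more than 35 degrees (angle between jar_center's own z axis and vertical above 0.61 rad).
It fails at once if a bystander is moved by more than 20 mm (distance of any of spool_center, tin_center, weight_center, burnisher_center from where it was at the start of the episode above 0.02 m).
It also fails if it takes over 72 s, if anything falls off the work surface, if the arm or the gripper's body presses on something with over 40 N, if the wrist force passes 120 N, or if a joint passes its speed limit or range.

## Working session

There is one attempt and no reset: what is moved stays moved. The work goes in short steps, Python scripts to look and compute and a shell command to move; the robot and the scene stay as the last step left them, time stands still between calls to the robot, and variables do not carry over. Pictures are saved under pics/ and viewed, at most 10 in all, crops included, and the job is handed in when it is done.

```bash
mkdir -p pics
cat > h.py <<'E'
import numpy as np, cv2
from scipy.spatial.transform import Rotation as R
from cell import status, vision, ticket, ctrl
def cam(name):
    s=status.sense(); c=vision.read_camera(name)
    f=c["image"].shape[0]/2/np.tan(np.radians(c["fov_y"])/2)
    K=np.array([[f,0,c["cx"]],[0,f,c["cy"]],[0,0,1.]])
    if "mount" in c:
        T=np.eye(4); T[:3,:3]=R.from_rotvec(s["tcp_rot"]).as_matrix(); T[:3,3]=s["eef_pos"]
        T=T@np.array(c["mount"]); Rm,p=T[:3,:3],T[:3,3]
    else:
        Rm=np.array(c["rotation"]); p=np.array(c["position"])
        if Rm.size==3: Rm=R.from_rotvec(Rm).as_matrix()
    return dict(im=c["image"],K=K,D=np.array(c["distortion"],float),R=Rm,p=p)
def ray(c,uv):
    n=cv2.undistortPoints(np.array(uv,float).reshape(-1,1,2),c["K"],c["D"]).reshape(-1,2)
    return np.c_[n,np.ones(len(n))]@c["R"].T
def plane(c,uv,z):
    d=ray(c,uv); return c["p"]+d*((z-c["p"][2])/d[:,2])[:,None]
def proj(c,P):
    return cv2.projectPoints((np.array(P,float).reshape(-1,3)-c["p"])@c["R"],np.zeros(3),np.zeros(3),c["K"],c["D"])[0].reshape(-1,2)
E
python3 - <<'E'
from h import *
print(status.sense()); print(ctrl.grip_point_offset)
ims=[]
for n in("top","side"):
    c=cam(n); print(n,c["p"],c["R"].round(3).tolist(),c["K"][0,0],c["D"]); cv2.imwrite(f"pics/{n}0.png",c["im"])
E
```

```text
{'t': 0.0, 'q': array([ 1.49656180e+00,  2.55743780e-01,  1.06984483e-01, -5.02114572e-04,
       -1.42388020e+00, -2.84578782e-01]), 'qd': array([ 1.64512869e-03, -3.51780651e-06, -9.09324147e-04,  2.81636236e-04,
        2.06261394e-04, -4.41083443e-04]), 'tau': array([-6.25256362e-04, -3.86626947e+01,  2.37942696e+01,  5.36494598e+00,
       -6.05963884e-03,  5.95801211e-06]), 'eef_pos': array([192.91172126, 514.52296712, 230.38536897]), 'tcp_rot': array([ 3.08929368e+00, -5.60381802e-01, -4.71585161e-04]), 'ft_force': array([-0.42748163,  0.29135693, -0.7186293 ]), 'wrist_torque': array([ 0.02306895, -0.01630997,  0.00475694]), 'gripper_force': 0.0, 'finger_gap': 85.58906496328925}
18.700000000000003
top [382.46764609  -9.74525069 990.17084915] [[-0.021, -0.989, 0.148], [-1.0, 0.02, -0.006], [0.003, -0.148, -0.989]] 356.1259490757058 [-0.08042573  0.          0.          0.          0.        ]
side [  99.67924135 -889.42266853  911.22525913] [[0.901, -0.295, 0.317], [-0.433, -0.579, 0.691], [-0.02, -0.76, -0.65]] 404.5337769988371 [0.03027532 0.         0.         0.         0.        ]
```

View pics/top0.png

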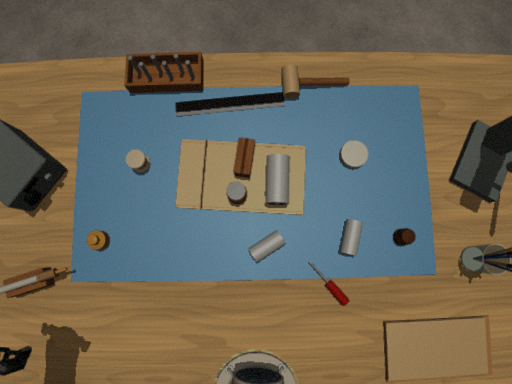

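View pics/side0.png

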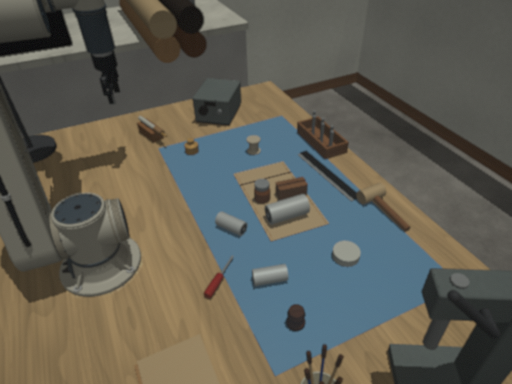

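Top view: panel at (178–305, 140–214), with the line at column ~205. The large roller is at (278,180), the block at (245,157) and the jar at (236,192). The bystanders are the spool (138,160), tin (354,153), weight (97,240) and burnisher (404,237), and there are two smaller decoy rollers. The side view agrees.

```bash
cat > seg.py <<'E'
from h import *
def comp(mask,seed):
    n,l,st,ce=cv2.connectedComponentsWithStats(mask.astype(np.uint8),connectivity=4)
    k=l[seed[1],seed[0]]
    if k==0: return None
    return max(cv2.findContours((l==k).astype(np.uint8),cv2.RETR_EXTERNAL,cv2.CHAIN_APPROX_NONE)[0],key=cv2.contourArea).reshape(-1,2)
def rect(c,cnt,z):
    P=plane(c,cnt,z)[:,:2].astype(np.float32); r=cv2.minAreaRect(P)
    b=cv2.boxPoints(r); e=[b[1]-b[0],b[2]-b[1]]; L=max(e,key=np.linalg.norm)
    return np.round(r[0],1),np.round(sorted(r[1]),1),round(float(np.degrees(np.arctan2(L[1],L[0])))%180,1)
E
python3 - <<'E'
from seg import *
c=cam("top"); im=c["im"]; hsv=cv2.cvtColor(im,cv2.COLOR_BGR2HSV)
for n,p in dict(panel=(190,200),mark=(205,180),block=(240,150),block2=(249,165),roller=(278,170),jar=(236,188),spool=(136,158),tin=(354,153),bur=(404,237),wt=(97,240),mat=(220,250)).items(): print(n,hsv[p[1],p[0]],im[p[1],p[0]])
H,S,V=[hsv[...,i].astype(int) for i in range(3)]
pan=(H>12)&(H<28)&(S>40)&(V>120)
for seed in((190,200),(215,195)):
    print("panel",rect(c,comp(pan,seed),4))
rol=(S<40)&(V>70)
print("roller",rect(c,comp(rol,(278,170)),45))
print("mark",plane(c,[(206,142),(203,209)],4))
wood=(H<16)&(S>100)&(V<140)
for s in((240,150),(249,165)):
    k=comp(wood,s); print("block",None if k is None else rect(c,k,50))
print("approx jar lid",plane(c,[(236,188)],70))
print("by",plane(c,[(138,160),(354,153),(404,237),(97,240)],40).round())
cv2.imwrite("pics/crop.png",cv2.resize(im[130:220,170:315],None,fx=5,fy=5,interpolation=cv2.INTER_CUBIC))
E
```

```text
panel [ 19 102 160] [ 96 137 160]
mark [ 19  98 161] [ 99 138 161]
block [ 12 173  99] [32 59 99]
block2 [ 14 184 104] [ 29  63 104]
roller [ 30   5 162] [159 162 162]
jar [ 17  14 124] [117 121 124]
spool [ 19  73 157] [112 140 157]
tin [ 21  38 160] [136 153 160]
bur [ 10 162  63] [23 36 63]
wt [ 18 195  85] [20 59 85]
mat [102  94 147] [147 126  93]
panel (array([598.5, 172.4]), array([ 69.3, 197.7]), 175.6)
panel (array([584.5,  -8.2]), array([197.8, 283.3]), 85.6)
roller (array([571.4, -70.6]), array([ 59.4, 133. ]), 178.0)
mark [[688.5850941  127.69666515   4.        ]
 [495.1902273  135.74793304   4.        ]]
block (array([627.8,  18.3]), array([ 45.8, 108.6]), 170.7)
block (array([627.8,  18.3]), array([ 45.8, 108.6]), 170.7)
approx jar lid [[541.29741202  39.41817267  70.        ]]
by [[ 631.  311.   40.]
 [ 638. -286.   40.]
 [ 404. -409.   40.]
 [ 412.  418.   40.]]
```

View pics/crop.png

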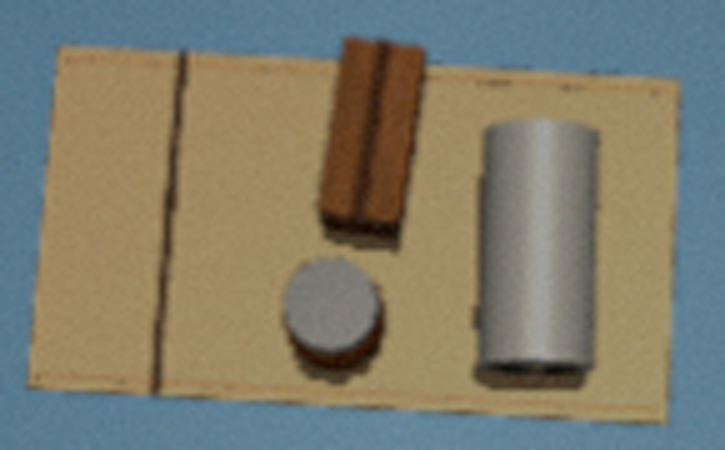

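Crop: the block's groove runs along its long axis, the jar lid is at (333,305) of the crop, and the line runs from (183,52) to (155,392). Panel size and line distance match the given figures. I'll turn to the block's angle, move above the jar and refine with the wrist camera.

```bash
cat > nav.py <<'E'
import sys
from h import *
x,y,z,yaw=map(float,sys.argv[1:5])
s=status.sense(); M=R.from_rotvec(s["tcp_rot"]).as_matrix(); y0=np.degrees(np.arctan2(M[1,0],M[0,0]))
a=np.radians(yaw); T=np.array([[np.cos(a),np.sin(a),0],[np.sin(a),-np.cos(a),0],[0,0,-1]])
d=np.array([x,y,z])-s["eef_pos"]
print("t",round(s["t"],2),"pos",s["eef_pos"].round(1),"yaw",round(y0,2),"tilt",np.degrees(np.arccos(-M[2,2])).round(2),"gap",round(s["finger_gap"],1),"F",s["ft_force"].round(1))
print("wz rows(fs)",round(-(yaw-y0)/4,3),"then shift fs",(T.T@d/600).round(4))
E
python3 -m crank '[[[0,0,0,0,0,-0.96,0],[0,0,0,0,0,-0.96,0],[0,0,0,0,0,-0.96,0]]]'; python3 nav.py 541 39 230 -9
```

```text
t: 0.45
eef_pos: [193.0, 514.8, 230.9]
tcp_rot: [3.131, -0.243, -0.0]
ft_force: [1.6, 0.1, -0.2]
finger_gap: 85.1
gripper_force: 0.0
t 0.45 pos [193.  514.8 230.9] yaw -8.88 tilt 0.05 gap 85.1 F [ 1.6  0.1 -0.2]
wz rows(fs) 0.029 then shift fs [0.6969 0.6925 0.0014]
```

```bash
python3 -m crank '[[[0.058,0.058,0,0,0,0,0],[0.058,0.058,0,0,0,0,0],[0.058,0.058,0,0,0,0,0],[0.058,0.058,0,0,0,0,0],[0.058,0.058,0,0,0,0,0],[0.058,0.058,0,0,0,0,0],[0.058,0.058,0,0,0,0,0],[0.058,0.058,0,0,0,0,0],[0.058,0.058,0,0,0,0,0],[0.058,0.058,0,0,0,0,0],[0.058,0.058,0,0,0,0,0],[0.058,0.055,0,0,0,0,0]]]'
python3 nav.py 541 39 60 -9
python3 - <<'E'
from h import *
c=cam("wrist"); print(c["p"],c["R"].round(3).tolist()); cv2.imwrite("pics/w1.png",c["im"]); np.savez("w1.npz",**c)
E
```

```text
t: 1.65
eef_pos: [540.9, 36.7, 231.1]
tcp_rot: [-3.132, 0.248, 0.0]
ft_force: [0.9, 1.7, 1.0]
finger_gap: 85.6
gripper_force: 0.0
t 1.65 pos [540.9  36.7 231.1] yaw -9.05 tilt 0.02 gap 85.6 F [0.9 1.7 1. ]
wz rows(fs) -0.012 then shift fs [-0.0004 -0.0038  0.2852]
[613.06827267  24.84144662 374.22707988] [[-0.156, -0.944, -0.29], [-0.988, 0.15, 0.044], [0.002, 0.293, -0.956]]
```

View pics/w1.png

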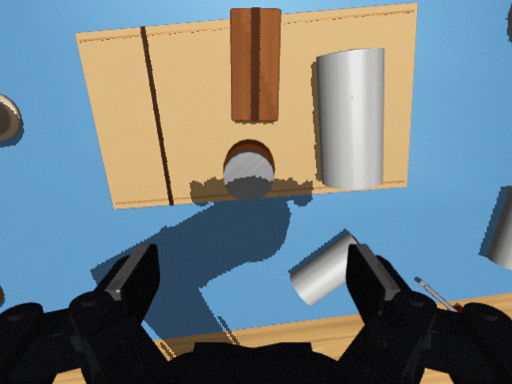

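Wrist view: the whole panel is visible. The jar lid is at (248,175), the block top has corners (231,9), (280,9), (278,121) and (232,121), the roller spans (318–384, 50–188), and the line runs from (143,27) to (171,204).

Run:
```python
from seg import *
c=dict(np.load("w1.npz")); im=c["im"]; hsv=cv2.cvtColor(im,cv2.COLOR_BGR2HSV); H,S,V=[hsv[...,i].astype(int) for i in range(3)]
lid=comp((S<60)&(V>50),(248,165)); 
P=plane(c,lid,74)[:,:2].astype(np.float32); print("lid circ",cv2.minEnclosingCircle(P))
print("block corners",plane(c,[(231,9),(280,9),(278,121),(232,121)],54).round(1).tolist())
print("panel corners",plane(c,[(78,34),(417,3),(407,186),(115,208)],4).round(1).tolist())
print("mark",plane(c,[(143,27),(171,204)],4).round(1).tolist())
# roller silhouette edges at several rows
for r in (70,110,150):
    row=(S[r]<45)&(V[r]>70); xs=np.where(row[300:400])[0]+300; print(r,xs.min(),xs.max())
    # silhouette tangents: centre ray=bisector -> plane z=36
    d=ray(c,[(xs.min(),r),(xs.max()+1,r)]); d/=np.linalg.norm(d,axis=1)[:,None]; b=d.sum(0)
    print("axis pt",(c["p"]+b*((36-c["p"][2])/b[2])).round(1))
print("roller ends far/near top",plane(c,[(350,50),(351,189)],68).round(1).tolist(), "near low", plane(c,[(351,189)],36).round(1).tolist())
```

```text
lid circ ((534.616943359375, 40.1566276550293), 25.898080825805664)
block corners [[684.5, 32.3, 54.0], [677.6, -11.0, 54.0], [580.1, 4.0, 54.0], [587.2, 48.7, 54.0]]
panel corners [[698.0, 197.3, 4.0], [671.5, -157.1, 4.0], [474.1, -143.1, 4.0], [502.0, 213.3, 4.0]]
mark [[693.5, 127.7, 4.0], [496.3, 143.8, 4.0]]
70 318 383
axis pt [616.6 -74.7  36. ]
110 320 382
axis pt [577.7 -72.6  36. ]
150 322 382
axis pt [535.9 -70.8  36. ]
roller ends far/near top [[632.9, -66.3, 68.0], [503.8, -58.4, 68.0]] near low [[492.3, -67.1, 36.0]]
```

```bash
python3 nav.py 534 40 25 -9; python3 -m crank '[[[-0.0125,-0.0035,0.07,0,0,0,0],[0,0,0.075,0,0,0,0],[0,0,0.075,0,0,0,0],[0,0,0.07,0,0,0,0],[0,0,0.053,0,0,0,0],[0,0,0,0,0,0,255],[0,0,0,0,0,0,255],[0,0,0,0,0,0,255],[0,0,0,0,0,0,255],[0,0,0,0,0,0,255]]]'; python3 nav.py 520 275 140 -9
```

```text
t 1.7 pos [543.7  31.7 230.2] yaw -9.27 tilt 0.2 gap 85.2 F [ 4.7 -3.3  1.2]
wz rows(fs) -0.067 then shift fs [-0.0182 -0.0112  0.342 ]
t: 2.7
eef_pos: [534.5, 42.5, 27.4]
tcp_rot: [-3.131, 0.247, -0.006]
ft_force: [0.3, 0.8, 3.9]
finger_gap: 53.5
gripper_force: 64.0
t 2.7 pos [534.5  42.5  27.4] yaw -9.02 tilt 0.22 gap 53.5 F [0.3 0.8 3.9]
wz rows(fs) -0.004 then shift fs [-0.0845 -0.379  -0.1877]
```

```bash
python3 -m crank '[[[0,0,-0.05,0,0,0,255],[-0.0145,-0.063,-0.05,0,0,0,255],[-0.014,-0.063,0,0,0,0,255],[-0.014,-0.063,0,0,0,0,255],[-0.014,-0.063,0,0,0,0,255],[-0.014,-0.063,0,0,0,0,255],[-0.014,-0.064,0,0,0,0,255],[0,0,0.05,0,0,0,255],[0,0,0.04,0,0,0,255],[0,0,0.0155,0,0,0,255],[0,0,0,0,0,0,255]]]'; python3 nav.py 520 275 23.4 -9
```

```text
t: 3.8
eef_pos: [518.5, 274.6, 23.3]
tcp_rot: [3.132, -0.247, 0.0]
ft_force: [-0.7, -0.5, -0.3]
finger_gap: 53.6
gripper_force: 66.4
t 3.8 pos [518.5 274.6  23.3] yaw -9.01 tilt 0.01 gap 53.6 F [-0.7 -0.5 -0.3]
wz rows(fs) -0.002 then shift fs [ 0.0024 -0.0011 -0.0002]
```

```bash
python3 -m crank '[[[0,0,0,0,0,0,0],[0,0,0,0,0,0,0],[0,0,0,0,0,0,0],[0,0,-0.03,0,0,0,0],[0,0,-0.07,0,0,0,0],[0,0,-0.07,0,0,0,0]]]'; python3 nav.py 646 16.5 80 -9
```

```text
t: 4.4
eef_pos: [518.5, 273.9, 125.0]
tcp_rot: [3.13, -0.248, -0.002]
ft_force: [-0.2, 0.8, 0.7]
finger_gap: 85.6
gripper_force: 0.0
t 4.4 pos [518.5 273.9 125. ] yaw -9.05 tilt 0.11 gap 85.6 F [-0.2  0.8  0.7]
wz rows(fs) -0.012 then shift fs [0.277  0.3905 0.0749]
```

```bash
python3 -m crank '[[[0.0396,0.0558,0,0,0,0,60],[0.0396,0.0558,0,0,0,0,70],[0.0396,0.0558,0,0,0,0,75],[0.0396,0.0558,0,0,0,0,75],[0.0396,0.0558,0,0,0,0,75],[0.0396,0.0558,0.03,0,0,0,75],[0.0396,0.0558,0.045,0,0,0,75],[0,0,0,0,0,0,75],[0,0,0,0,0,0,75]]]'; python3 nav.py 646 16.5 13 -9
```

```text
t: 5.3
eef_pos: [646.0, 15.6, 78.2]
tcp_rot: [3.131, -0.251, -0.003]
ft_force: [0.2, 0.8, -0.3]
finger_gap: 60.5
gripper_force: 0.0
t 5.3 pos [646.   15.6  78.2] yaw -9.16 tilt 0.11 gap 60.5 F [ 0.2  0.8 -0.3]
wz rows(fs) -0.041 then shift fs [-0.0003 -0.0014  0.1086]
```

```bash
python3 -m crank '[[[0,-0.0015,0.03,0,0,0,75],[0,0,0.04,0,0,0,75],[0,0,0.039,0,0,0,75],[0,0,0,0,0,0,255],[0,0,0,0,0,0,255],[0,0,0,0,0,0,255],[0,0,0,0,0,0,255]]]'; python3 nav.py 570 -200 13 -9;python3 -m crank '[[[0,0,-0.02,0,0,0,255],[0,0,-0.05,0,0,0,255],[0,0,-0.06,0,0,0,255],[0,0,-0.06,0,0,0,255]]]'; python3 nav.py 584 -203 100 -9
```

```text
t: 6.0
eef_pos: [647.3, 18.3, 15.5]
tcp_rot: [-3.131, 0.247, -0.004]
ft_force: [-0.2, -1.0, -0.8]
finger_gap: 45.4
gripper_force: 63.4
t 6.0 pos [647.3  18.3  15.5] yaw -9.01 tilt 0.16 gap 45.4 F [-0.2 -1.  -0.8]
wz rows(fs) -0.002 then shift fs [-0.0703  0.3795  0.0041]
t: 6.4
eef_pos: [646.3, 17.7, 130.5]
tcp_rot: [3.132, -0.247, 0.002]
ft_force: [1.5, -0.6, -1.5]
finger_gap: 45.2
gripper_force: 63.4
t 6.4 pos [646.3  17.7 130.5] yaw -9.04 tilt 0.06 gap 45.2 F [ 1.5 -0.6 -1.5]
wz rows(fs) -0.009 then shift fs [-0.0451  0.3795  0.0509]
```

```bash
python3 -m crank '[[[-0.0075,0.0632,0,0,0,0,255],[-0.0075,0.0632,0,0,0,0,255],[-0.0075,0.0632,0,0,0,0,255],[-0.0075,0.0632,0,0,0,0,255],[-0.0075,0.0632,0,0,0,0,255],[-0.0075,0.0632,0,0,0,0,255],[0,0,0.07,0,0,0,255],[0,0,0.07,0,0,0,255],[0,0,0.035,0,0,0,255],[0,0,0,0,0,0,255],[0,0,0,0,0,0,255]]]'; python3 nav.py 584 -203 12 -9
```

```text
t: 7.5
eef_pos: [585.0, -203.0, 24.6]
tcp_rot: [3.131, -0.247, 0.003]
ft_force: [0.1, -0.1, -0.7]
finger_gap: 45.7
gripper_force: 63.7
t 7.5 pos [ 585.  -203.    24.6] yaw -9.01 tilt 0.12 gap 45.7 F [ 0.1 -0.1 -0.7]
wz rows(fs) -0.002 then shift fs [-0.0016  0.0002  0.021 ]
```

```bash
python3 -m crank '[[[0,0,0.018,0,0,0,255],[0,0,0.003,0,0,0,255],[0,0,0,0,0,0,255],[0,0,0,0,0,0,0],[0,0,0,0,0,0,0],[0,0,0,0,0,0,0],[0,0,-0.04,0,0,0,0],[0,0,-0.06,0,0,0,0],[0,0,-0.06,0,0,0,0]]]';  python3 nav.py 568.5 -72.5 90 -5
python3 - <<'E'
from h import *
c=cam("wrist"); cv2.imwrite("pics/w2.png",c["im"]); np.savez("w2.npz",**c)
E
```

```text
t: 8.4
eef_pos: [583.6, -202.6, 107.2]
tcp_rot: [3.132, -0.247, -0.001]
ft_force: [0.6, -0.4, -0.5]
finger_gap: 85.5
gripper_force: 0.0
t 8.4 pos [ 583.6 -202.6  107.2] yaw -9.03 tilt 0.06 gap 85.5 F [ 0.6 -0.4 -0.5]
wz rows(fs) -1.008 then shift fs [-0.044  -0.2139  0.0287]
```

View pics/w2.png

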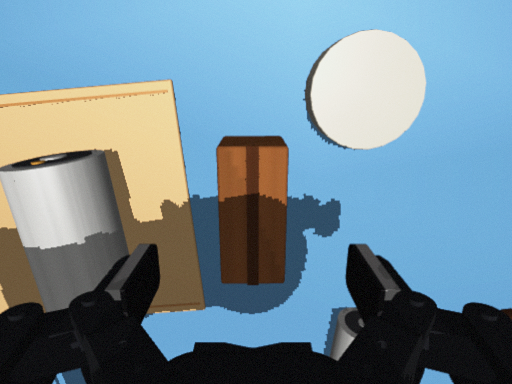

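Wrist view: the block lies flat on the bench at about (250,210), clear of the panel edge, with the tin (367,90) untouched and the roller still in its lane. Next I'll close the fingers and go above the roller.

```bash
python3 -m crank '[[[0,0,0,0,0,-0.625,255],[0,0,0,0,0,-0.625,255],[-0.013,-0.066,0,0,0,0,255],[-0.013,-0.066,0,0,0,0,255],[-0.013,-0.066,0,0,0,0,255],[0,0,0.04,0,0,0,255],[0,0,0,0,0,0,255],[0,0,0,0,0,0,255]]]';  python3 nav.py 568.5 -82 67 -4
```

```text
t: 9.25
eef_pos: [568.8, -82.9, 82.3]
tcp_rot: [3.139, -0.111, -0.001]
ft_force: [0.1, -1.4, 1.2]
finger_gap: 0.2
gripper_force: 0.0
t 9.25 pos [568.8 -82.9  82.3] yaw -4.04 tilt 0.06 gap 0.2 F [ 0.1 -1.4  1.2]
wz rows(fs) -0.009 then shift fs [-0.0007 -0.0014  0.0255]
```

```bash
python3 -m crank '[[[0,0,0.02,0,0,0,255],[0,0,0.005,0,0,0,255],[0,0,0,0,0,0,255]]]'; python3 -m crank '[[[0,0,0.0015,0,0,0,255],[0,0,0,0,0,0,255]]]'
```

```text
t: 9.55
eef_pos: [569.1, -83.4, 67.4]
tcp_rot: [3.139, -0.112, 0.0]
ft_force: [0.1, -1.0, 1.2]
finger_gap: -0.1
gripper_force: 0.6
t: 9.75
eef_pos: [569.1, -83.2, 67.2]
tcp_rot: [3.139, -0.111, 0.001]
ft_force: [-2.4, -0.7, 5.9]
finger_gap: -0.1
gripper_force: 3.0
```

```bash
python3 -m crank '[[[0,-0.012,0,0,0,0,255],[0,-0.02,0,0,0,0,255],[0,-0.02,0,0,0,0,255],[0,-0.02,0,0,0,0,255]]]'; python3 -m crank '[[[0,-0.008,-0.02,0,0,0,255],[0,0,-0.01,0,0,0,255]]]'
cat > rl.py <<'E'
from seg import *
import sys
def roller(seedguess=None,save=None):
    c=cam("wrist"); im=c["im"]
    if save: cv2.imwrite(save,im); np.savez("last.npz",**c)
    return c
if __name__=="__main__":
    c=roller(save=sys.argv[1])
E
python3 rl.py pics/w3.png
```

```text
t: 10.15
eef_pos: [571.6, -39.7, 67.7]
tcp_rot: [3.139, -0.111, -0.0]
ft_force: [-4.2, 0.4, 7.8]
finger_gap: -0.5
gripper_force: 4.1
t: 10.35
eef_pos: [573.1, -34.3, 85.5]
tcp_rot: [-3.14, 0.11, -0.003]
ft_force: [-1.0, 0.1, 0.2]
finger_gap: 0.0
gripper_force: 0.0
```

View pics/w3.png

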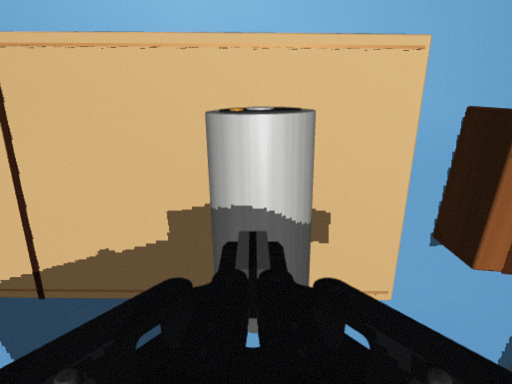

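Wrist view: the roller has moved and now spans columns 207–314 (rows 110–280) with its far end at row ~108. The line is at the left, from (0,85) to (40,298).

```bash
cat > rl.py <<'E'
from seg import *
# roller pose from wrist picture: silhouette rays' bisector plane at axis height, along rows
def roller(c):
    im=c["im"]; hsv=cv2.cvtColor(im,cv2.COLOR_BGR2HSV); H,S,V=[hsv[...,i].astype(int) for i in range(3)]
    m=((S<45)&(V>60)); m[:,:120]=0; m[:,440:]=0
    A=[]
    for r in range(130,200,5):
        xs=np.where(m[r])[0]
        if len(xs)<40: continue
        d=ray(c,[(np.percentile(xs,0),r),(xs.max()+1,r)]); d/=np.linalg.norm(d,axis=1)[:,None]; b=d.sum(0)
        A.append(c["p"]+b*((36-c["p"][2])/b[2]))
    A=np.array(A); k=np.polyfit(A[:,0],A[:,1],1); res=np.polyval(k,A[:,0])-A[:,1]
    k=np.polyfit(A[abs(res)<3,0],A[abs(res)<3,1],1)
    print("axis deg",np.degrees(np.arctan(k[0])).round(2),"y at x=570",np.polyval(k,570).round(1),"res",np.abs(res).max().round(1))
    # along lane distance to mark: mark point (594.9,135.8), axis dir -4.7deg (first look)
    p=np.array([570,np.polyval(k,570)]); u=np.array([.0816,.9967]); print("to go along lane",((np.array([594.9,135.8])-p)@u).round(1))
    # same-view mark
    mk=(V<70)&(H<30)&(S>60)
    return k
if __name__=="__main__":
    import sys
    c=dict(np.load("last.npz")) if len(sys.argv)>1 else cam("wrist")
    np.savez("last.npz",**c); roller(c)
    s=status.sense(); print("t",s["t"],s["eef_pos"].round(1))
E
python3 rl.py x
python3 - <<'E'
from h import *
c=dict(np.load("last.npz")); print("mark here",plane(c,[(1,90),(39,290)],4).round(1).tolist(),"far end",plane(c,[(261,110)],68).round(1))
E
```

```text
mark here [[658.1, 128.9, 4.0], [502.8, 144.2, 4.0]] far end [[636.3 -43.5  68. ]]Traceback (most recent call last):
  File "rl.py", line 23, in <module>
    np.savez("last.npz",**c); roller(c)
                              ~~~~~~^^^
  File "rl.py", line 13, in roller
    k=np.polyfit(A[abs(res)<3,0],A[abs(res)<3,1],1)
    raise TypeError("expected non-empty vector for x")
TypeError: expected non-empty vector for x
```

```bash
python3 - <<'E'
s=open("rl.py").read()
s=s.replace("m[:,:120]=0; m[:,440:]=0","n,l=cv2.connectedComponents(m.astype(np.uint8),connectivity=4); lab=l[130:190,100:420]; m=l==np.bincount(lab[lab>0]).argmax()")
s=s.replace("    A=np.array(A);","    A=np.array(A); A=A[np.abs(A[:,1]-np.median(A[:,1]))<12];")
open("rl.py","w").write(s)
from h import *
c=dict(np.load("last.npz")); h=cv2.cvtColor(c["im"],cv2.COLOR_BGR2HSV); print(h[150,200:320:8].tolist())
E
python3 rl.py x
```

```text
[[19, 108, 211], [50, 8, 102], [24, 9, 144], [50, 5, 159], [15, 3, 182], [38, 5, 188], [23, 5, 202], [45, 2, 214], [45, 2, 228], [45, 2, 206], [20, 4, 198], [18, 7, 181], [36, 7, 177], [15, 3, 153], [45, 4, 114]]
axis deg -3.07 y at x=570 -40.3 res 0.2
to go along lane 177.5
t 10.4 [573.6 -34.7  86.3]
```

```bash
python3 -m crank '[[[0,0.0225,0,0,0,0,255],[0,0,0.02,0,0,0,255],[0,0,0.01,0,0,0,255],[0,0,0,0,0,0,255],[0,-0.02,0,0,0,0,255],[0,-0.03,0,0,0,0,255],[0,-0.03,0,0,0,0,255],[0,-0.02,-0.02,0,0,0,255],[0,0,-0.01,0,0,0,255]]]'; python3 rl.py
```

```text
t: 11.3
eef_pos: [576.0, 12.9, 84.6]
tcp_rot: [-3.14, 0.108, -0.001]
ft_force: [-0.1, -0.3, -0.1]
finger_gap: 0.0
gripper_force: 0.0
axis deg -2.95 y at x=570 5.7 res 0.2
to go along lane 131.7
t 11.35 [576.5  12.2  85.5]
```

```bash
python3 -m crank '[[[0,0.025,0,0,0,0,255],[0,0,0.02,0,0,0,255],[0,0,0.01,0,0,0,255],[0,0,0,0,0,0,255],[0,-0.02,0,0,0,0,255],[0,-0.03,0,0,0,0,255],[0,-0.03,0,0,0,0,255],[0,-0.02,-0.02,0,0,0,255],[0,0,-0.01,0,0,0,255]]]'; python3 rl.py
```

```text
t: 12.25
eef_pos: [579.8, 58.6, 85.8]
tcp_rot: [-3.139, 0.107, -0.004]
ft_force: [0.7, 0.5, -0.0]
finger_gap: 0.1
gripper_force: 0.0
axis deg -2.91 y at x=570 61.1 res 0.2
to go along lane 76.5
t 12.3 [580.2  57.9  86.6]
```

```bash
python3 -m crank '[[[0,0,0,0,0,0,255],[0,0,0,0,0,0,255],[0,0,0,0,0,0,255]]]'>/dev/null; python3 rl.py
```

```text
axis deg -2.76 y at x=570 79.6 res 0.2
to go along lane 58.0
t 12.65 [578.5  56.2  83.8]
```

```bash
python3 -m crank '[[[0,-0.02,0,0,0,0,255],[0,0,0.02,0,0,0,255],[0,0,0.01,0,0,0,255],[0,0,0,0,0,0,255],[0,-0.012,0,0,0,0,255],[0,-0.02,0,0,0,0,255],[0,-0.02,0,0,0,0,255],[0,-0.02,0,0,0,0,255],[0,-0.01,0,0,0,0,255],[0,0,0,0,0,0,255],[0,0,-0.02,0,0,0,255],[0,0,-0.01,0,0,0,255]]]'; python3 rl.py
```

```text
t: 13.85
eef_pos: [583.5, 118.0, 85.0]
tcp_rot: [-3.139, 0.11, -0.001]
ft_force: [0.3, -0.5, 1.0]
finger_gap: 0.1
gripper_force: 0.0
axis deg -2.73 y at x=570 111.2 res 0.2
to go along lane 26.5
t 13.9 [584.1 118.   85.8]
```

```bash
python3 -m crank '[[[0,0.029,0,0,0,0,255],[0,0,0.02,0,0,0,255],[0,0,0.01,0,0,0,255],[0,0,0,0,0,0,255],[0,-0.012,0,0,0,0,255],[0,-0.02,0,0,0,0,255],[0,-0.02,0,0,0,0,255],[0,-0.012,0,0,0,0,255],[0,-0.006,0,0,0,0,255],[0,0,0,0,0,0,255],[0,0,-0.02,0,0,0,255],[0,0,-0.03,0,0,0,255]]]'; python3 -m crank '[[[0,0,0,0,0,0,255],[0,0,0,0,0,0,255]]]'; python3 rl.py
python3 - <<'E'
from h import *
c=dict(np.load("last.npz")); cv2.imwrite("pics/w4.png",c["im"])
E
```

```text
t: 15.1
eef_pos: [583.7, 141.8, 94.9]
tcp_rot: [3.138, -0.111, -0.005]
ft_force: [0.0, 0.3, 0.2]
finger_gap: -0.2
gripper_force: 0.0
t: 15.3
eef_pos: [584.8, 142.2, 95.8]
tcp_rot: [-3.139, 0.111, 0.0]
ft_force: [0.0, 0.7, -0.1]
finger_gap: -0.2
gripper_force: 0.0
axis deg -3.14 y at x=570 132.9 res 0.2
to go along lane 5.0
t 15.35 [584.4 142.1  95.3]
```

View pics/w4.png

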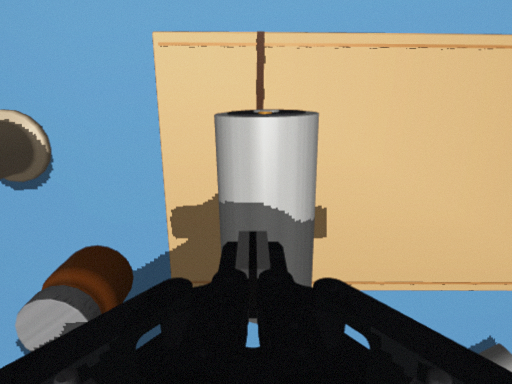

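Wrist view: the line emerges from under the roller's far end at (260,108) and runs to (261,32). The roller spans columns 216–318, slightly right of (short of) the line. The jar is upright at the left.

Run:
```python
from h import *
c=dict(np.load("last.npz")); P=plane(c,[(261.5,34),(260,104)],4); print(P.round(1).tolist())
fe=plane(c,[(267,113)],68)[0]; print("far end top",fe.round(1))
u=np.array([.0799,.9968]); v=np.array([.9968,-.0799])
cen=np.array([fe[0]-65, 132.9-(fe[0]-65-570)*.0549]); print("cen",cen)
pn=P[:,:2].mean(0); n=u; print("to go using mark in this view",(pn-cen)@n, "mark mid(first)",(np.array([594.9,135.8])-cen)@u,"lateral",(cen-np.array([594.9,135.8]))@v)
```

```text
[[693.0, 127.8, 4.0], [647.7, 131.7, 4.0]]
far end top [645.7 129.7  68. ]
cen [580.65215422 132.31519673]
to go using mark in this view 4.589094266739293 mark mid(first) 4.612054774118874 lateral -13.923816895369438
```

```bash
python3 -m crank '[[[0,0.0225,0,0,0,0,255],[0,0,0.025,0,0,0,255],[0,0,0.018,0,0,0,255],[0,0,0.007,0,0,0,255],[0,0,0,0,0,0,255],[0,-0.007,0,0,0,0,255],[0,-0.006,0,0,0,0,255],[0,0,0,0,0,0,255],[0,0,-0.02,0,0,0,255],[0,0,-0.03,0,0,0,255],[0,0,0,0,0,0,255],[0,0,0,0,0,0,255]]]';  python3 rl.py; python3 nav.py 570 -200 140 -9
```

```text
t: 16.55
eef_pos: [584.5, 136.5, 96.2]
tcp_rot: [-3.139, 0.111, -0.0]
ft_force: [-0.6, 0.7, 1.0]
finger_gap: 0.1
gripper_force: 0.0
axis deg -2.96 y at x=570 137.2 res 0.2
to go along lane 0.7
t 16.6 [584.1 136.4  95.5]
t 16.6 pos [584.1 136.4  95.5] yaw -4.05 tilt 0.06 gap 0.3 F [-1.  -0.5 -0.6]
wz rows(fs) 1.236 then shift fs [ 0.0645  0.5574 -0.0741]
```

```bash
python3 -m crank '[[[0,0,-0.02,0,0,0.62,255],[0,0,-0.02,0,0,0.62,255],[0.0092,0.0796,0,0,0,0,255],[0.0092,0.0796,0,0,0,0,255],[0.0092,0.0796,0,0,0,0,100],[0.0092,0.0796,0,0,0,0,0],[0.0092,0.0796,0,0,0,0,0],[0.0092,0.0796,0,0,0,0,0],[0.0092,0.0796,0,0,0,0,0],[0,0,0,0,0,0,0]]]';  python3 - <<'E'
from seg import *
s=status.sense(); c=cam("wrist"); np.savez("last.npz",**c); print(s["eef_pos"])
hsv=cv2.cvtColor(c["im"],cv2.COLOR_BGR2HSV); H,S,V=[hsv[...,i].astype(int) for i in range(3)]
m=((H<18)|(H>170))&(S>90)&(V>15)
n,l,st,ce=cv2.connectedComponentsWithStats(m.astype(np.uint8))
uv=proj(c,[[570.8,-200.4,50],[621,-208.5,50],[521,-192.5,50]]); print(uv.round())
k=l[int(uv[0][1]),int(uv[0][0])+12]; print(k,st[k])
cnt=comp(l==k,(int(uv[0][0])+12,int(uv[0][1]))); print(rect(c,cnt,50))
E
python3 nav.py 570.8 -200.4 10 -9
```

```text
t: 17.6
eef_pos: [568.7, -204.8, 118.8]
tcp_rot: [3.13, -0.256, -0.004]
ft_force: [0.3, 0.7, 0.0]
finger_gap: 84.9
gripper_force: 0.0
[ 568.71137656 -204.84000808  118.79631416]
[[244. 197.]
 [244. 123.]
 [245. 261.]]
40 [ 211  116   68  143 9069]
(array([ 574.5, -202. ]), array([ 45., 103.]), 171.2)
t 17.65 pos [ 569.1 -202.4  118.8] yaw -9.27 tilt 0.14 gap 85.2 F [ 0.5  0.2 -0.6]
wz rows(fs) -0.067 then shift fs [ 0.0023 -0.0038  0.1813]
```

```bash
python3 -m crank '[[[0.005,-0.002,0.06,0,0,0,0],[0,0,0.06,0,0,0,0],[0,0,0.04,0,0,0,0],[0,0,0.018,0,0,0,0],[0,0,0,0,0,0,0],[0,0,0,0,0,0,255],[0,0,0,0,0,0,255],[0,0,0,0,0,0,255],[0,0,0,0,0,0,255],[0,0,0,0,0,0,255]]]'; python3 nav.py 570 50 140 85.4; python3 -m crank '[[[0,0,-0.04,0,0,0,255],[0,0,-0.06,0,0,0,255],[0,0,-0.06,0,0,-1,255],[0,0,0,0,0,-1,255],[0,0,0,0,0,-1,255],[0,0,0,0,0,-1,255],[0,0,0,0,0,-1,255],[0,0,0,0,0,-1,255],[0,0,0,0,0,-1,255],[0,0,0,0,0,-1,255],[0,0,0,0,0,-1,255],[0,0,0,0,0,-1,255]]]'
```

```text
t: 18.65
eef_pos: [574.7, -199.1, 15.2]
tcp_rot: [3.132, -0.246, 0.005]
ft_force: [-0.3, 1.6, 6.6]
finger_gap: 45.3
gripper_force: 62.9
t 18.65 pos [ 574.7 -199.1   15.2] yaw -8.98 tilt 0.19 gap 45.3 F [-0.3  1.6  6.6]
wz rows(fs) -23.594 then shift fs [ 0.4132 -0.0411 -0.2079]
t: 19.85
eef_pos: [573.1, -198.8, 109.2]
tcp_rot: [-3.026, -0.843, 0.001]
ft_force: [-0.2, 0.9, -0.7]
finger_gap: 45.0
gripper_force: 62.2
```

```bash
python3 -c "
from h import *
print(status.sense()['q'].round(2))"; python3 -m crank '[[[0,0,0,0,0,-1,255],[0,0,0,0,0,-1,255],[0,0,0,0,0,-1,255],[0,0,0,0,0,-1,255],[0,0,0,0,0,-1,255],[0,0,0,0,0,-1,255],[0,0,0,0,0,-1,255],[0,0,0,0,0,-1,255],[0,0,0,0,0,-1,255],[0,0,0,0,0,-1,255],[0,0,0,0,0,-1,255],[0,0,0,0,0,-1,255]]]'; python3 -m crank '[[[0,0,0,0,0,-0.9,255],[0,0,0,0,0,-0.9,255],[0,0,0,0,0,0,255]]]'; python3 nav.py 576 20 110 86
```

```text
[-0.08  0.43  0.04 -0.   -1.19  2.19]
t: 21.05
eef_pos: [573.1, -198.8, 109.2]
tcp_rot: [-2.421, -2.001, 0.0]
ft_force: [0.4, -0.2, -1.7]
finger_gap: 45.8
gripper_force: 62.2
t: 21.35
eef_pos: [573.5, -177.9, 108.4]
tcp_rot: [2.307, 2.097, -0.036]
ft_force: [0.1, -0.1, -2.3]
finger_gap: 44.9
gripper_force: 62.2
t 21.35 pos [ 573.5 -177.9  108.4] yaw 84.52 tilt 1.88 gap 44.9 F [ 0.1 -0.1 -2.3]
wz rows(fs) -0.369 then shift fs [ 0.3293 -0.0189 -0.0026]
```

```bash
python3 -m crank '[[[0.06,0,0,0,0,0,255],[0.06,0,0,0,0,0,255],[0.06,0,0,0,0,0,255],[0.06,0,0,0,0,0,255],[0,0,0,0,0,0,255],[0,0,0,0,0,0,255]]]'; python3 nav.py 576 20 110 86
python3 - <<'E'
from h import *
s=status.sense(); M=R.from_rotvec(s["tcp_rot"]).as_matrix(); print(s["q"].round(2)); a=np.radians(86)
T=np.array([[np.cos(a),np.sin(a),0],[np.sin(a),-np.cos(a),0],[0,0,-1]])
print("turn fs in tool axes",(np.degrees(R.from_matrix(M.T@T).as_rotvec())/4).round(3))
E
```

```text
t: 21.95
eef_pos: [587.8, -35.7, 104.0]
tcp_rot: [2.308, 2.095, -0.035]
ft_force: [0.0, 0.1, -1.3]
finger_gap: 45.3
gripper_force: 62.1
t 21.95 pos [587.8 -35.7 104. ] yaw 84.46 tilt 1.88 gap 45.3 F [ 0.   0.1 -1.3]
wz rows(fs) -0.385 then shift fs [ 0.0913 -0.0262 -0.01  ]
[ 0.22  0.4  -0.03  0.03 -1.15  2.81]
turn fs in tool axes [ 0.029  0.468 -0.385]
```

```bash
python3 -m crank '[[[0,0,0,0.03,0.468,-0.385,255],[0,0,0,0,0,0,255],[0,0,0,0,0,0,255]]]'; python3 nav.py 575.5 30 60 86
python3 - <<'E'
from h import *
c=cam("wrist"); np.savez("last.npz",**c); cv2.imwrite("pics/w5.png",c["im"])
E
```

```text
t: 22.25
eef_pos: [587.9, -37.6, 104.1]
tcp_rot: [2.301, 2.138, -0.0]
ft_force: [-0.1, 0.6, -1.7]
finger_gap: 45.6
gripper_force: 62.1
t 22.25 pos [587.9 -37.6 104.1] yaw 85.78 tilt 0.04 gap 45.6 F [-0.1  0.6 -1.7]
wz rows(fs) -0.056 then shift fs [ 0.111  -0.0284  0.0736]
```

View pics/w5.png

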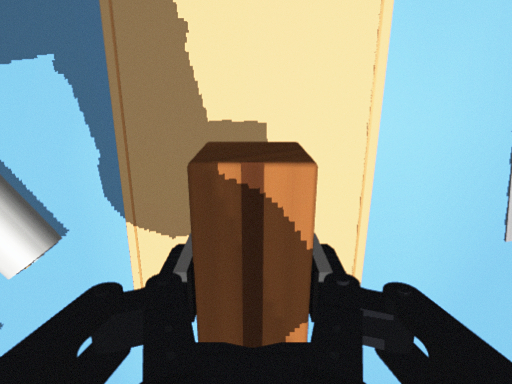

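Wrist view: the block is held level. Its front top edge is at row 164 (columns 190–316) and its front bottom edge at row 142. The leather lane ahead is clear.

Run:
```python
from h import *
c=dict(np.load("last.npz")); t=np.array([587.9,-37.6,104.1]); a=np.radians(85.8)
u=np.array([np.cos(a),np.sin(a),0]); w=np.array([np.sin(a),-np.cos(a),0])
for uv,z in(((190,164),138.9),((316,164),138.9),((210,142),88.9),((297,142),88.9)):
    P=plane(c,[uv],z)[0]-t; print((P@u).round(1),(P@w).round(1))
```

```text
49.5 -23.0
49.6 20.6
49.3 -22.4
49.3 20.7
```

```bash
python3 -m crank '[[[0.05,-0.0106,0,0,0,-0.05,255],[0.05,-0.01,0,0,0,0,255],[0.03,-0.01,0.02,0,0,0,255],[0.0,0,0.04,0,0,0,255],[0,0,0.04,0,0,0,255],[0,0,0.022,0,0,0,255],[0,0,0,0,0,0,255],[0,0,0,0,0,0,255]]]'; python3 nav.py 575.5 47.8 19.5 86
```

```text
t: 23.1
eef_pos: [575.3, 42.4, 31.3]
tcp_rot: [2.295, 2.144, 0.0]
ft_force: [0.4, -0.1, -0.8]
finger_gap: 45.2
gripper_force: 62.2
t 23.1 pos [575.3  42.4  31.3] yaw 86.11 tilt 0.04 gap 45.2 F [ 0.4 -0.1 -0.8]
wz rows(fs) 0.028 then shift fs [ 0.0091 -0.0003  0.0196]
```

```bash
python3 -m crank '[[[0.004,0,0,0,0,0,255],[0.004,0,0.006,0,0,0,255],[0,0,0.007,0,0,0,255],[0,0,0.005,0,0,0,255],[0,0,0,0,0,0,255],[0,0,0,0,0,0,255]]]'; python3 nav.py 575.5 47.8 19.2 86;  python3 - <<'E'
from h import *
c=cam("top"); cv2.imwrite("pics/t2.png",cv2.resize(c["im"][120:230,130:330],None,fx=4,fy=4,interpolation=cv2.INTER_CUBIC))
E
```

```text
t: 23.7
eef_pos: [575.3, 47.3, 20.0]
tcp_rot: [2.295, 2.145, -0.0]
ft_force: [-0.2, 0.1, -1.8]
finger_gap: 45.3
gripper_force: 62.4
t 23.7 pos [575.3  47.3  20. ] yaw 86.13 tilt 0.0 gap 45.3 F [-0.2  0.1 -1.8]
wz rows(fs) 0.032 then shift fs [0.0009 0.0003 0.0013]
```

View pics/t2.png

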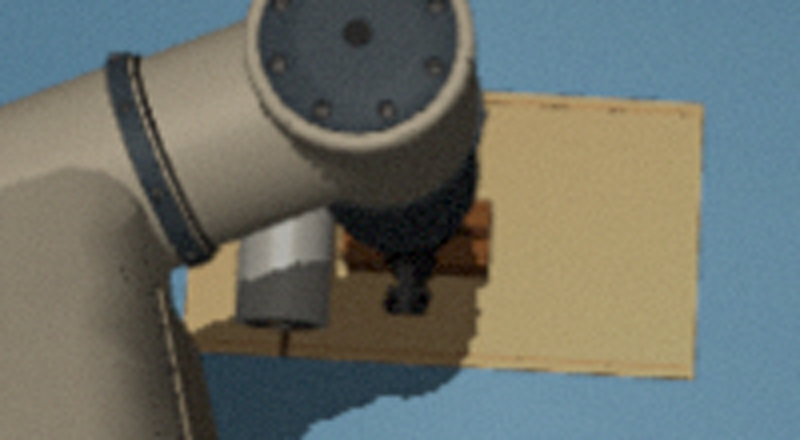

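Top crop: the roller is centred on the line, whose lower end shows at (284,345). The block's end, at column ~345, sits just right of the roller edge at ~333, leaving a gap of about 7 mm. Lower the last millimetre, release and retreat.

```bash
python3 -m crank '[[[0,0,0.0015,0,0,0,255],[0,0,0,0,0,0,255],[0,0,0,0,0,0,0],[0,0,0,0,0,0,0],[0,0,0,0,0,0,0],[0,0,0,0,0,0,0],[0,0,-0.04,0,0,0,0],[0,0,-0.06,0,0,0,0],[0,0,-0.07,0,0,0,0],[0,0,-0.07,0,0,0,0]]]'; python3 -m crank '[[[-0.06,0,-0.05,0,0,0,0],[-0.06,0,-0.05,0,0,0,0],[0,0,0,0,0,0,0],[0,0,0,0,0,0,0]]]'
python3 - <<'E'
from h import *
c=cam("wrist"); np.savez("last.npz",**c); cv2.imwrite("pics/w6.png",c["im"])
E
```

```text
t: 24.75
eef_pos: [574.9, 47.2, 164.6]
tcp_rot: [-2.295, -2.145, 0.001]
ft_force: [1.5, 0.5, -0.4]
finger_gap: 85.6
gripper_force: 0.0
t: 25.15
eef_pos: [570.5, -25.0, 223.7]
tcp_rot: [2.297, 2.143, 0.003]
ft_force: [-0.1, -0.4, -0.8]
finger_gap: 85.4
gripper_force: 0.0
```

View pics/w6.png

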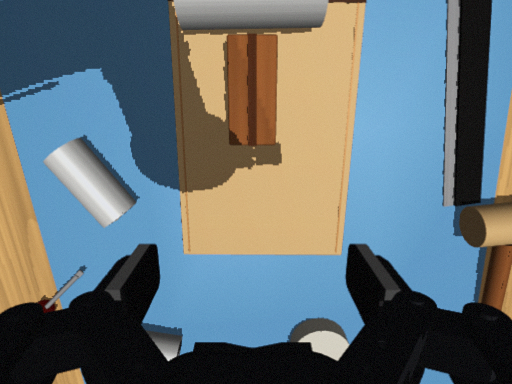

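Wrist view: the block lies flat end-on, with its top from (228,34) to (277,144), just short of the roller at the top (near edge row ~29). Final numeric check, then hand in.

Run:
```python
from h import *
c=dict(np.load("last.npz")); P=plane(c,[(228,35),(277,35),(276,144),(229,144)],54); print(P.round(1).tolist()); b=P.mean(0)[:2]
r=np.array([581,136.6]); print("block",b,"dist",np.linalg.norm(r-b))
# roller rear tangent ray at mid col -> axis distance: ray plane tangent to cylinder r32 at z=36
d=ray(c,[(252,29.5)])[0]; d/=np.linalg.norm(d)
# in y-z plane: tangent line, centre offset 32 beyond
dy,dz=d[1],d[2]; n=np.array([-dz,dy])/np.hypot(dy,dz); # n.(Y,Z)=const
k=n@c["p"][1:]; print("roller axis y",[(k+s*32-n[1]*36)/n[0] for s in(1,-1)])
```

```text
[[555.9, 97.5, 54.0], [599.5, 94.5, 54.0], [594.0, -3.1, 54.0], [548.0, 0.1, 54.0]]
block [574.3398406   47.23637379] dist 89.61146919849233
roller axis y [np.float64(135.8748961239205), np.float64(71.01239073392297)]
```

Roller axis is at y ≈ 136, on the line, and the block is 89 mm from its centre, as intended.

```bash
python3 -c "
from cell import ticket
print(ticket.finish_job())"
```

```text
the job is handed in; nothing more can be done
None
```

Job handed in at about 25 s with no verdict returned; my last measurements put the roller within about 1 mm of the line, the block flat and end-on about 7 mm behind it, and the jar upright on the bench when last seen.

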